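# Hand out a stack of culture dishes at the bench

## Task

Take the loose stack of four culture dishes apart and set each one down level, lid up, at its own station: the yellow dish in the middle of the steel turntable, the red one in the middle of the lit panel of the light box, the blue-green one in the middle of the cold plate's metal top, and the black one flat on the floor of the orange discard pan. Lower the dishes onto their places rather than dropping them, never tip one over, and leave the tube rack and the flask standing where they are.

Things in the scene. Friction and masses are not known exactly. Their poses are not given: they have to be found in the camera images.
- dish_yellow: Filled with straw-yellow agar: sealed clear culture dish, 15 mm high, about 30 g; lid 60 mm across from 4 to 15 mm above the underside, base 56 mm across. Origin: centre of its underside, z up. Starts at the top of a loose stack of four, each 8 to 25 mm off the next sideways, on an aluminium carrier 130 x 160 mm (floor 3 mm above the table, edges 8 mm high).
- dish_black: Filled with black charcoal agar: sealed clear culture dish, 15 mm high, about 30 g; lid 60 mm across from 4 to 15 mm above the underside, base 56 mm across. Origin: centre of its underside, z up. Starts second from the top of a loose stack of four, each 8 to 25 mm off the next sideways, on an aluminium carrier 130 x 160 mm (floor 3 mm above the table, edges 8 mm high).
- dish_teal: Filled with blue-green agar: sealed clear culture dish, 15 mm high, about 30 g; lid 60 mm across from 4 to 15 mm above the underside, base 56 mm across. Origin: centre of its underside, z up. Starts third from the top of a loose stack of four, each 8 to 25 mm off the next sideways, on an aluminium carrier 130 x 160 mm (floor 3 mm above the table, edges 8 mm high).
- dish_red: Filled with dark red blood agar: sealed clear culture dish, 15 mm high, about 30 g; lid 60 mm across from 4 to 15 mm above the underside, base 56 mm across. Origin: centre of its underside, z up. Starts at the bottom of a loose stack of four, each 8 to 25 mm off the next sideways, on an aluminium carrier 130 x 160 mm (floor 3 mm above the table, edges 8 mm high).
- turntable: Streaking turntable, fixed to the bench: a grey cast foot 124 mm across, and on it a flat round steel platter 104 mm across, engraved with rings, that spins freely about its middle. The platter's top is 50 mm above the table. Origin: on the table, on the turntable's axis; z up.
- light_box: Flat counting light box, fixed: grey frame 160 mm (its x) by 210 mm (its y), flat top 25 mm above the table with a glowing white panel 120 x 164 mm in the middle of it. Origin: on the table under the middle of the panel; z up.
- cold_plate: Bench cold plate, fixed: blue housing 125 mm (its x) by 160 mm (its y), 41 mm high, with a bare flat aluminium plate 100 x 130 mm in the middle whose top is 45 mm above the table. Origin: on the table under the middle of the plate; z up.
- discard_pan: Orange plastic discard pan, fixed: open at the top, 147 mm (its x) by 197 mm (its y) inside at floor and rim, flat inner floor 4 mm above the table, rim 57 mm above the table and 171 x 221 mm over its outside. Origin: on the table under the middle of the pan; z up.
- tube_rack: Green tube rack with eight blue-capped tubes, one loose piece of 0.3 kg, 130 mm (its x) by 56 mm (its y), 67 mm high to the caps; to be left alone. Origin: centre of its underside. The flask stands on its +y side.
- flask: Conical glass flask with an orange cap and pink contents, loose, 0.16 kg, 66 mm across at the foot, 108 mm high, beside the tube rack; to be left alone. Origin: centre of its underside.

How it is judged:
By the outcome, as a careful person would: the job done as asked, in the order asked, and still so for the second after the job is handed in, with the robot touching nothing.
It also fails if it takes over 120 s, if anything falls off the work surface, if the arm or the gripper's body presses on something with over 40 N, if the wrist force passes 120 N, or if a joint passes its speed limit or range.

## Robot

A 6-joint arm with a two-finger parallel gripper is mounted at the origin on the work surface. World frame = base frame: x ahead of the robot, y to its left, z up, the work surface at z = 0. Lengths are in m, angles in rad, forces in N, time in s.
With the tool pointing down it reaches from about 0.4 to 0.925 m from the base axis. Payload 3.4 kg.
Tool frame: the origin (TCP) lies at the very end of the fingers, on their centre line; the grasp point (between the pads) lies 19 mm behind it; z points along the fingers, y is the line along which they close (so a half turn about z gives the same grasp; the last joint's range is limited). The gripper opens to 85 mm and grips with 20 to 120 N. Pads are 22 mm wide; open, the fingers measure 114 mm over their backs; the gripper's body (76 mm by 85 mm) begins 54 mm behind the grasp point. The pads swing forward as they close: fully open they stand 13 mm farther back than shut.
Start: joints at [-1.341, 0.307, 1.506, -0, 1.328, -0.073], TCP at [0.172, -0.549, 0.231] pointing down, gripper open.
Joint ranges: [-3.12, 3.12], [-1.05, 2.28], [0.14, 2.33], [-1.42, 4.57], [0.1, 2.73], [-2.68, 2.68]. Speed limits (rad/s): [2.57, 2.57, 3.14, 3.14, 3.14, 3.14].

## Interface

Orientations are given as a unit quaternion [w, x, y, z].
In Python, from workcell import get_obs, snapshot, close_job gives the robot as it stands.
- The arm moves only by the shell command python3 -m handwheel 'ROWS' [OPENING] [FORCE]. ROWS is rows parted by semicolons, their numbers by spaces, 1 to 12 of them, each of 6 numbers: dx, dy, dz in m, then a rotation vector rx, ry, rz in rad; each row is the pose to reach, as a shift and turn from the pose commanded when the command began, along the tool's axes at that moment; what a row does not reach only later rows make up. A row lasts 1/10 s, in which the tool goes at most 0.05 m and 0.15 rad, less where a joint would pass 70% of its speed; a pose out of reach is approached as far as the arm can. OPENING is the finger opening in m, set as the command begins (- or left out keeps the last). The fingers move at their own pace and stop on an object; FORCE is the grip in N (left out, the last holds). Time passes only in rows, so rows that do not move let the fingers close. It prints the time, the measured TCP pose, the force, the opening and the grip force at its end.
- get_obs(): the state, without advancing time (a new reading comes with each control period).
- snapshot(name): name is "side" or "top" or "wrist"; returns a dict with "pixels" (400x640x3 uint8, red, green, blue), "camera_matrix" (3x3 intrinsics, pixels), "k1" (the pictures are not rectified: a ray, as slopes to the right and down, at radius r is drawn at 1 + k1 r^2 times it, then the intrinsics apply), "rvec" (rotation vector, rad) and "tvec" (3), from world to camera coordinates, as OpenCV has them. Camera axes: x right, y down, z forward; pixel columns grow to the right and rows downward; lengths in m; the calibration is good to about 2 mm. A picture is of the moment at which its call begins. There is no depth.
- close_job(): hands the job in; it is judged then, once.
The state is a dict: "time_s": time; "qpos": joint angles; "qvel": joint speeds; "joint_efforts": joint torques, N m; "eef_pos": TCP position; "ee_rot": TCP orientation; "force": force on the tool from outside, world axes, zero at the start; "ft_torque": the same for the moment, N m; "finger_gap": finger opening in m; "finger_force": force on a finger pad.
Only numpy, scipy, OpenCV 4.12 (cv2) and the standard library are available. Lean on these libraries where they do the work, as an engineer would, in place of code of your own. Each camera call takes 0.05 s, during which the arm holds its last target. There are 200 camera calls.

## Working session

There is one attempt and no reset: what is moved stays moved. The work goes in short steps, Python scripts to look and compute and a shell command to move; the robot and the scene stay as the last step left them, time stands still between calls to the robot, and variables do not carry over. Pictures are saved under pics/ and viewed, at most 14 in all, crops included, and the job is handed in when it is done.

```bash
ls; mkdir -p pics
cat > h.py <<'E'
import numpy as np, cv2, pickle
from scipy.spatial.transform import Rotation as R
from workcell import get_obs, snapshot
def snap(name,fn):
    s=snapshot(name); cv2.imwrite(f'pics/{fn}.png',s['pixels'][:,:,::-1]); pickle.dump(s,open(f'pics/{fn}.pkl','wb')); return s
def load(fn): return pickle.load(open(f'pics/{fn}.pkl','rb'))
def ray(s,u,v):
    K=s['camera_matrix']; d=np.array([s['k1'],0,0,0,0.])
    p=cv2.undistortPoints(np.array([[[u,v]]],float),K,d)[0,0]
    Rm=R.from_rotvec(np.ravel(s['rvec'])).as_matrix(); t=np.ravel(s['tvec'])
    return -Rm.T@t, Rm.T@np.array([p[0],p[1],1])
def at(s,u,v,z):
    c,d=ray(s,u,v); return c+d*(z-c[2])/d[2]
def proj(s,P):
    return cv2.projectPoints(np.array(P,float).reshape(-1,3),np.ravel(s['rvec']),np.ravel(s['tvec']),s['camera_matrix'],np.array([s['k1'],0,0,0,0.]))[0][:,0]
E
python3 - <<'E'
from h import *
for n in ('top','side','wrist'):
    s=snap(n,n+'0'); print(n,ray(s,320,200),s['k1'])
print(get_obs())
E
```

```text
pics
top (array([0.35551435, 0.03957482, 1.0104991 ]), array([ 0.19961464,  0.01308375, -0.97982041])) -0.015811620085281385
side (array([ 0.38818392, -0.62344117,  0.54985191]), array([ 0.19551659,  0.77164185, -0.60544168])) -0.04574987397337606
wrist (array([ 0.23555149, -0.52737358,  0.37406331]), array([-0.26626588, -0.08391901, -0.96035521])) 0.001781167758537039
{'time_s': 0.15, 'qpos': array([-1.34052499e+00,  3.07399344e-01,  1.50738149e+00,  8.56095088e-06,
        1.32840136e+00, -7.34965646e-02]), 'qvel': array([ 1.09399413e-03, -8.27529129e-04, -5.16128656e-03, -7.86766860e-04,
        3.31434423e-03, -8.01319248e-05]), 'joint_efforts': array([ 2.90540802e-04, -4.57976675e+01, -2.52220362e+01, -1.59043898e-04,
        8.53610487e-03, -7.72006672e-06]), 'eef_pos': array([ 0.1718512 , -0.54815582,  0.23059061]), 'ee_rot': array([-7.92655809e-04,  9.88487633e-01,  1.51299597e-01, -5.80944764e-05]), 'force': array([ 0.37313763, -0.0835546 , -0.15251732]), 'ft_torque': array([ 0.03646095,  0.01324974, -0.01153191]), 'finger_force': 0.0, 'finger_gap': 0.08546806171950146}
```

View pics/top0.png

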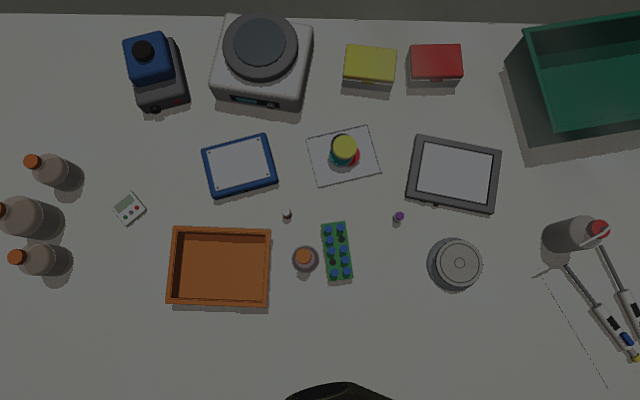

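View pics/side0.png

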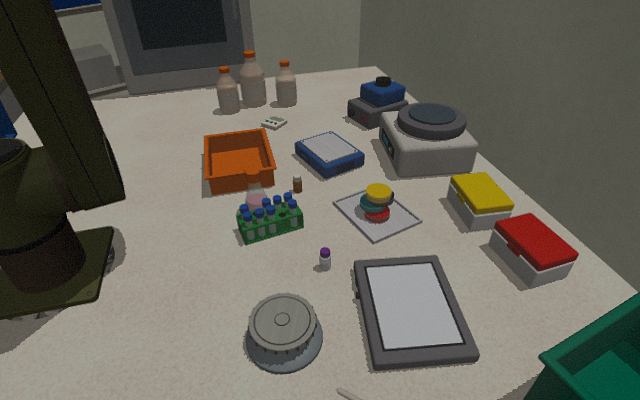

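Top view: stack about (344,152), turntable (457,264), light panel (454,174), cold plate (239,165), pan (218,266), rack (337,252), flask (305,258). I'll enlarge the parts that matter.

Run:
```python
from h import *
def crop(fn,u,v,w,h,k):
    im=cv2.imread(f'pics/{fn}.png')[v:v+h,u:u+w]
    im=cv2.convertScaleAbs(im,alpha=1.6)
    im=cv2.resize(im,None,fx=k,fy=k,interpolation=cv2.INTER_CUBIC)
    for i in range(0,w,10): cv2.putText(im,str(u+i),(i*k,8),0,.3,(255,0,255),1); im[:, i*k]=im[:, i*k]//2+60
    for i in range(0,h,10): cv2.putText(im,str(v+i),(0,i*k+4),0,.3,(255,0,255),1); im[i*k,:]=im[i*k,:]//2+60
    return im
a=crop('top0',304,118,80,75,5); b=crop('side0',330,172,80,75,5)
c=crop('top0',160,110,130,110,3)  # unused size pad
cv2.imwrite('pics/c1.png',np.hstack([a,b]))
d=crop('top0',400,130,105,160,3);e=crop('top0',160,130,120,180,3)
H=max(d.shape[0],e.shape[0]); d=cv2.copyMakeBorder(d,0,H-d.shape[0],0,0,0)
cv2.imwrite('pics/c2.png',np.hstack([e,d]))
```

```text
(no output)
```

View pics/c1.png

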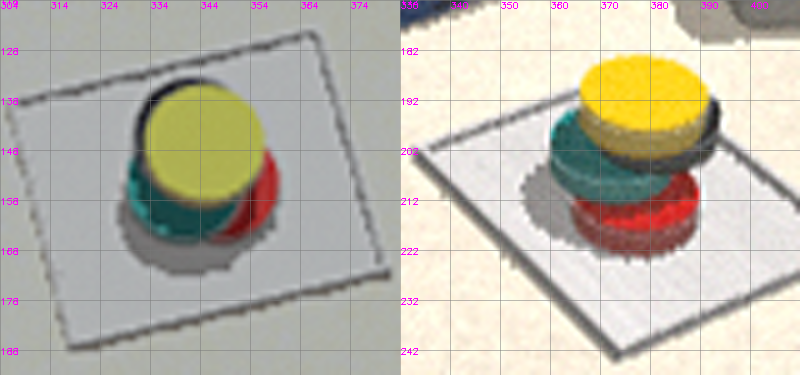

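View pics/c2.png

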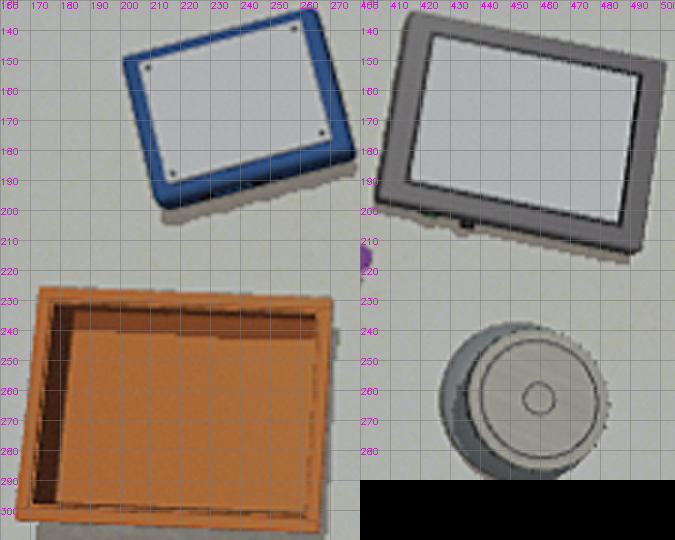

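Run:
```python
from h import *
s=load('top0')
def quad(P,z):
    q=np.array([at(s,*p,z)[:2] for p in P]); c=q.mean(0)
    print(c.round(4),'sides',[round(np.linalg.norm(q[i]-q[i-1]),4) for i in range(4)],'ang',np.degrees(np.arctan2(*(q[1]-q[0])[::-1])).round(1))
quad([(206.3,154),(261,139),(271,176.7),(215.7,191)],.045)
quad([(424,141),(494.3,154.3),(487.3,205),(415.7,190.7)],.025)
quad([(173.3,225.7),(270.7,229.3),(266.7,307.7),(165.3,303.3)],.057)
print('tt',at(s,460,262.7,.05), 'flask',at(s,304,257,.1),'rack',at(s,337,251,.06))
print('carrier');quad([(305,139),(366.5,124.5),(380.5,172.5),(318,187.5)],.006)
for n,p,z in (('y',(344.8,146.8),.063),('k',(342.8,145.6),.048),('t',(341.6,154.6),.033),('r',(348,154),.018)): print(n,at(s,*p,z),at(s,p[0]+12,p[1],z)-at(s,*p,z))
# side
s=load('side0')
for n,p,z in (('y',(330+245/5,172+93/5),.063),('tt',(282,319),.05)): print('side',n,at(s,*p,z))
quad([(362,269),(437,263),(466,347),(377,349)],.025)
o=get_obs(); q=o['ee_rot']; print(R.from_quat(q[[1,2,3,0]]).as_matrix().round(3))
```

```text
[0.6308 0.2443] sides [np.float64(0.0927), np.float64(0.1324), np.float64(0.0953), np.float64(0.131)] ang -72.5
[ 0.6308 -0.2659] sides [np.float64(0.125), np.float64(0.1702), np.float64(0.1262), np.float64(0.1695)] ang -99.8
[0.3968 0.2704] sides [np.float64(0.1695), np.float64(0.2186), np.float64(0.1703), np.float64(0.2201)] ang -90.7
tt [ 0.41707605 -0.26133038  0.05      ] flask [0.41788334 0.08218558 0.1       ] rack [0.43554586 0.0118755  0.06      ]
carrier
[0.6717 0.0011] sides [np.float64(0.1262), np.float64(0.1561), np.float64(0.1265), np.float64(0.1552)] ang -74.7
y [ 0.67493511 -0.00160724  0.063     ] [ 0.00067828 -0.02762768  0.        ]
k [0.68281784 0.00246378 0.048     ] [ 0.00068889 -0.028081    0.        ]
t [0.6655373  0.00437799 0.033     ] [ 0.00069599 -0.02839457  0.        ]
r [ 0.67217541 -0.01151822  0.018     ] [ 0.00070851 -0.02884003  0.        ]
side y [ 0.67540091 -0.005787    0.063     ]
side tt [ 0.41646413 -0.26089708  0.05      ]
[ 0.6281 -0.2681] sides [np.float64(0.1605), np.float64(0.1395), np.float64(0.1715), np.float64(0.1332)] ang -9.7
[[ 0.954  0.299 -0.   ]
 [ 0.299 -0.954  0.002]
 [ 0.    -0.002 -1.   ]]
```

```bash
cat >> h.py <<'E'
def go(x,y,z):
    o=get_obs(); M=R.from_quat(o['ee_rot'][[1,2,3,0]]).as_matrix()
    print('delta tool',(M.T@(np.array([x,y,z])-o['eef_pos'])).round(4),'at',o['eef_pos'].round(4),'t',o['time_s'])
E
python3 -c "
from h import *
go(.675,-.003,.16)"
```

```text
delta tool [ 0.6432 -0.3696  0.0713] at [ 0.1719 -0.5482  0.2306] t 0.15
```

```bash
python3 -m handwheel '0.043 -0.025 0; 0.086 -0.05 0;0.129 -0.074 0;0.172 -0.099 0;0.215 -0.123 0;0.258 -0.148 0;0.301 -0.173 0;0.344 -0.197 0;0.387 -0.222 0;0.43 -0.247 0;0.473 -0.272 0;0.473 -0.272 0'
```

```text
Traceback (most recent call last):
ValueError: each row has 6 numbers
```

```bash
python3 -m handwheel '0.215 -0.123 0 0 0 0;0.215 -0.123 0 0 0 0;0.215 -0.123 0 0 0 0;0.215 -0.123 0 0 0 0;0.215 -0.123 0 0 0 0;0.215 -0.123 0 0 0 0;0.643 -0.37 0.071 0 0 0;0.643 -0.37 0.071 0 0 0;0.643 -0.37 0.071 0 0 0;0.643 -0.37 0.071 0 0 0;0.643 -0.37 0.071 0 0 0;0.643 -0.37 0.071 0 0 0'; python3 -c "
from h import *
go(.675,-.003,.16)"
```

```text
time_s: 1.35
eef_pos: [0.5422, -0.1477, 0.1882]
ee_rot: [0.0, 0.989, 0.151, -0.0]
force: [-0.2, -0.9, 0.7]
finger_gap: 0.0859
finger_force: 0.0
delta tool [ 0.1699 -0.0984  0.0281] at [ 0.5422 -0.1477  0.1882] t 1.35
```

```bash
python3 -m handwheel '0.17 -0.098 0.028 0 0 0;0.17 -0.098 0.028 0 0 0;0.17 -0.098 0.028 0 0 0;0.17 -0.098 0.028 0 0 0;0.17 -0.098 0.028 0 0 0;0.17 -0.098 0.028 0 0 0;0.17 -0.098 0.028 0 0 0' 0.078
python3 - <<'E'
from h import *
s=snap('wrist','w1')
go(.675,-.003,.16)
im=cv2.convertScaleAbs(cv2.imread('pics/w1.png'),alpha=1.5)
cv2.imwrite('pics/w1b.png',im)
for n,p in (('y',(.675,-.003,.063)),('k',(.6828,.0025,.048))): print(n,proj(s,[p]))
E
```

```text
time_s: 2.05
eef_pos: [0.6734, -0.0053, 0.1602]
ee_rot: [0.0, 0.989, 0.151, -0.001]
force: [0.2, -0.2, -0.4]
finger_gap: 0.0779
finger_force: 0.0
delta tool [ 0.0024 -0.002   0.0006] at [ 0.6733 -0.0056  0.1606] t 2.1
y [[318.3972605  193.62139496]]
k [[315.02293997 178.78922019]]
```

View pics/w1b.png

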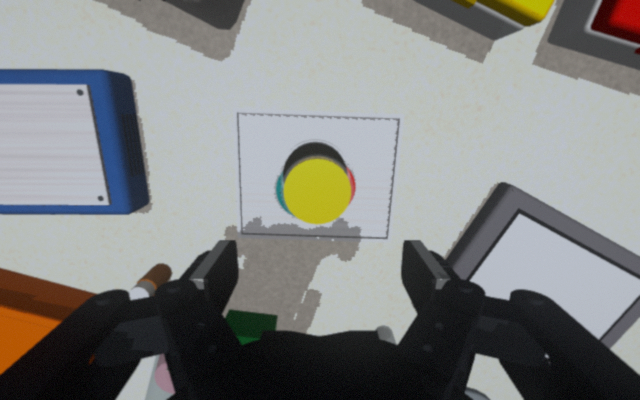

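The wrist view shows yellow centred near (318,190), black behind it (top edge at row 140), teal at the left (276,190) and red at the right (355,185). The grip is nearly aligned with the carrier.

```bash
cat >> h.py <<'E'
def fit(fn,mask_fn,z,roi):
    """enclosing circle of a colour blob, mapped to plane z; also its radius in m"""
    s=load(fn); u0,v0,u1,v1=roi; px=s['pixels']; hsv=cv2.cvtColor(px,cv2.COLOR_RGB2HSV).astype(int)
    m=np.zeros(px.shape[:2],np.uint8); m[v0:v1,u0:u1]=mask_fn(hsv)[v0:v1,u0:u1]
    m=cv2.morphologyEx(m,cv2.MORPH_OPEN,np.ones((3,3)))
    n,l,st,_=cv2.connectedComponentsWithStats(m); i=1+np.argmax(st[1:,4])
    c=max(cv2.findContours((l==i).astype(np.uint8),0,1)[0],key=len)[:,0]
    P=np.array([at(s,*p,z)[:2] for p in c]); h=(P.max(0)-P.min(0))/2
    (a,b),r=cv2.minEnclosingCircle(P.astype(np.float32)); print('blob',st[i][:5],'circle',round(a,4),round(b,4),'r',round(r,4),'mid',(P.max(0)/2+P.min(0)/2).round(4),'half',h.round(4)); return a,b
E
python3 - <<'E'
from h import *
a,b=fit('w1',lambda h:(h[...,0]>20)&(h[...,0]<36)&(h[...,1]>120)&(h[...,2]>90),.063,(230,110,400,240))
fit('top0',lambda h:(h[...,0]>20)&(h[...,0]<36)&(h[...,1]>80)&(h[...,2]>60),.063,(304,118,384,190))
go(a,b,.047)
E
```

```text
blob [ 284  158   67   66 3472] circle 0.6763 -0.0012 r 0.0277 mid [ 0.6764 -0.0014] half [0.0275 0.0275]
blob [333 135  24  24 454] circle 0.6758 -0.0 r 0.0286 mid [ 0.6758 -0.0008] half [0.0278 0.0266]
delta tool [ 0.0043 -0.0034  0.1136] at [ 0.6733 -0.0056  0.1606] t 2.1
```

```bash
python3 -m handwheel '0.004 -0.004 0.04 0 0 0;0.004 -0.004 0.07 0 0 0;0.004 -0.004 0.09 0 0 0;0.004 -0.004 0.105 0 0 0;0.004 -0.004 0.113 0 0 0;0.004 -0.004 0.113 0 0 0;0.004 -0.004 0.113 0 0 0;0.004 -0.004 0.113 0 0 0' 0.075
python3 - <<'E'
from h import *
go(.6763,-.0012,.047)
snap('side','s1');im=cv2.convertScaleAbs(cv2.imread('pics/s1.png')[140:260,310:450],alpha=1.7)
cv2.imwrite('pics/s1b.png',cv2.resize(im,None,fx=5,fy=5,interpolation=cv2.INTER_CUBIC))
E
```

```text
time_s: 2.9
eef_pos: [0.678, 0.0008, 0.0491]
ee_rot: [0.0, 0.988, 0.151, 0.001]
force: [-0.0, -0.7, 0.3]
finger_gap: 0.0749
finger_force: 0.0
delta tool [-0.0022  0.0014  0.0021] at [0.678  0.0008 0.0491] t 2.9
```

View pics/s1b.png

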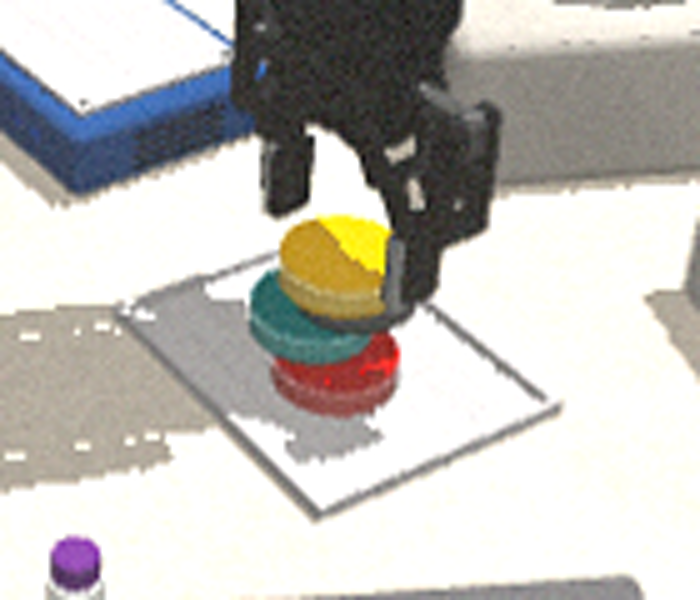

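The side view shows both fingers straddling yellow; the near fingertip's lower edge is at crop (400,312), i.e. full (390,202).

Run:
```python
from h import *
s=load('s1')
for z in (.048,.052,.056,.06): print(z,proj(s,[(.689-.954*.011,-.035-.3*.011,z),(.689+.954*.011,-.035+.3*.011,z)]).round(1).tolist())
```

```text
0.048 [[385.6, 204.9], [393.6, 201.3]]
0.052 [[385.8, 203.4], [393.8, 199.8]]
0.056 [[386.0, 201.8], [394.0, 198.3]]
0.06 [[386.1, 200.3], [394.2, 196.8]]
```

```bash
python3 -m handwheel '-0.002 0.001 0.0005 0 0 0;-0.002 0.001 0.0005 0 0 0;-0.002 0.001 0.0005 0 0 0' ; python3 -m handwheel '0 0 0 0 0 0;0 0 0 0 0 0;0 0 0 0 0 0;0 0 0 0 0 0;0 0 0 0 0 0' 0.05 25;  python3 - <<'E'
from h import *
snap('side','s2');im=cv2.convertScaleAbs(cv2.imread('pics/s2.png')[160:240,340:430],alpha=1.7)
cv2.imwrite('pics/s2b.png',cv2.resize(im,None,fx=6,fy=6,interpolation=cv2.INTER_CUBIC))
E
```

```text
time_s: 3.25
eef_pos: [0.6753, -0.0006, 0.0474]
ee_rot: [0.0, 0.988, 0.151, 0.0]
force: [0.3, 0.8, 0.5]
finger_gap: 0.075
finger_force: 0.0
time_s: 3.75
eef_pos: [0.6756, -0.0006, 0.0476]
ee_rot: [0.0, 0.988, 0.151, 0.0]
force: [-1.0, -0.2, 4.8]
finger_gap: 0.0589
finger_force: 27.2
```

View pics/s2b.png

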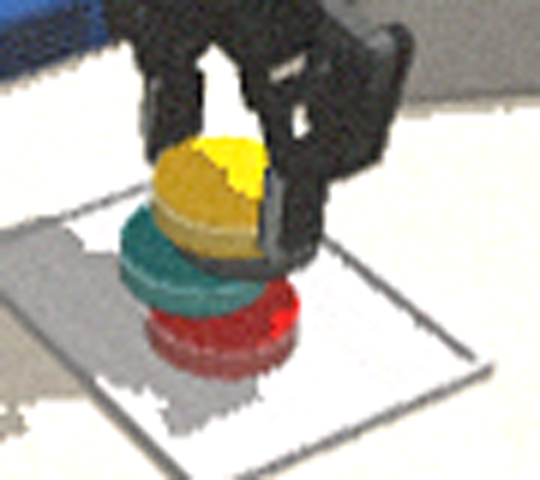

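Gap 0.0589 at 27 N: held. Small 5 N upward force suggests the tips just touch black; next grips 2 mm higher. Lift.

```bash
python3 -m handwheel '0 0 -0.003 0 0 0;0 0 -0.01 0 0 0;0 0 -0.03 0 0 0;0 0 -0.06 0 0 0;0 0 -0.09 0 0 0;0 0 -0.1 0 0 0;0 0 -0.1 0 0 0;0 0 -0.1 0 0 0'
python3 - <<'E'
from h import *
snap('wrist','w2');im=cv2.convertScaleAbs(cv2.imread('pics/w2.png'),alpha=1.5)
cv2.imwrite('pics/w2b.png',im)
go(.417,-.261,.16)
E
```

```text
time_s: 4.6
eef_pos: [0.6744, -0.0006, 0.146]
ee_rot: [-0.0, 0.988, 0.151, -0.001]
force: [0.3, 1.0, -1.2]
finger_gap: 0.0584
finger_force: 27.0
delta tool [-0.3231  0.1717 -0.0139] at [ 6.739e-01 -5.000e-04  1.453e-01] t 4.65
```

View pics/w2b.png

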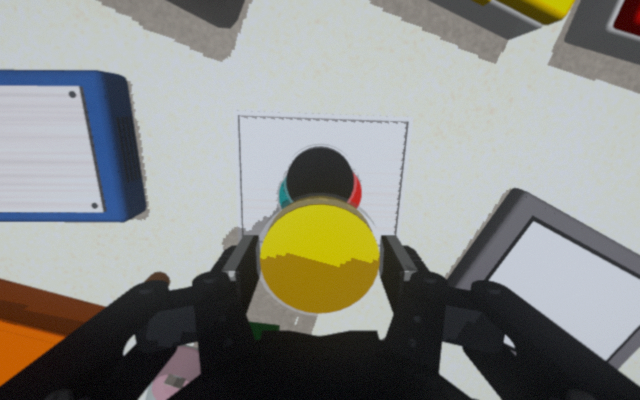

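Yellow is held level at (320,256), and black, teal and red stay stacked beneath. Check its offset from the TCP, then carry it.

```bash
python3 - <<'E'
from h import *
s=load('w2'); p=at(s,320,256,.1607); print(p, at(s,262,256,.1607)-at(s,378,256,.1607))
E
python3 -m handwheel '-0.02 0.01 -0.014 0 0 0;-0.05 0.03 -0.014 0 0 0;-0.09 0.05 -0.014 0 0 0;-0.13 0.07 -0.014 0 0 0;-0.17 0.09 -0.014 0 0 0;-0.21 0.11 -0.014 0 0 0;-0.25 0.132 -0.014 0 0 0;-0.28 0.15 -0.014 0 0 0;-0.305 0.162 -0.014 0 0 0;-0.323 0.172 -0.014 0 0 0;-0.323 0.172 -0.014 0 0 0;-0.323 0.172 -0.014 0 0 0'
python3 -c "
from h import *
go(.417,-.261,.0505)"
```

```text
[0.67661932 0.00079282 0.1607    ] [-0.01606969  0.05120157  0.        ]
time_s: 5.85
eef_pos: [0.4179, -0.2609, 0.16]
ee_rot: [-0.001, 0.989, 0.151, -0.001]
force: [0.3, 0.8, -0.2]
finger_gap: 0.0585
finger_force: 27.1
delta tool [-8.000e-04  1.000e-04  1.095e-01] at [ 0.4179 -0.2609  0.16  ] t 5.85
```

```bash
python3 -m handwheel '-0.003 0 0.02 0 0 0;-0.003 0 0.05 0 0 0;-0.003 0 0.08 0 0 0;-0.003 0 0.095 0 0 0;-0.003 0 0.103 0 0 0;-0.003 0 0.106 0 0 0;-0.003 0 0.108 0 0 0;-0.003 0 0.109 0 0 0;-0.003 0 0.109 0 0 0;-0.003 0 0.109 0 0 0'
```

```text
time_s: 6.85
eef_pos: [0.416, -0.2626, 0.0528]
ee_rot: [0.0, 0.988, 0.151, 0.0]
force: [-0.3, 0.4, -0.4]
finger_gap: 0.0588
finger_force: 27.1
```

```bash
python3 -m handwheel '0 0 0.001 0 0 0;0 0 0.001 0 0 0;0 0 0.001 0 0 0;0 0 0.001 0 0 0'; python3 -m handwheel '0 0 0.001 0 0 0;0 0 0.001 0 0 0;0 0 0.001 0 0 0'
```

```text
time_s: 7.25
eef_pos: [0.4157, -0.2623, 0.0512]
ee_rot: [0.0, 0.988, 0.151, 0.0]
force: [1.0, 0.0, -0.1]
finger_gap: 0.0589
finger_force: 27.1
time_s: 7.55
eef_pos: [0.4156, -0.2622, 0.0501]
ee_rot: [-0.0, 0.988, 0.151, -0.0]
force: [0.6, -0.1, -0.3]
finger_gap: 0.0588
finger_force: 27.1
```

```bash
python3 -m handwheel '0 0 0.001 0 0 0;0 0 0.001 0 0 0;0 0 0.001 0 0 0';python3 -m handwheel '0 0 0.001 0 0 0;0 0 0.001 0 0 0;0 0 0.001 0 0 0'
```

```text
time_s: 7.85
eef_pos: [0.4157, -0.2623, 0.0495]
ee_rot: [0.0, 0.988, 0.151, 0.0]
force: [-0.7, 1.2, 5.3]
finger_gap: 0.0588
finger_force: 27.6
time_s: 8.15
eef_pos: [0.4157, -0.2623, 0.0494]
ee_rot: [0.0, 0.988, 0.151, 0.0]
force: [-3.2, 1.1, 14.9]
finger_gap: 0.0589
finger_force: 28.4
```

```bash
python3 -m handwheel '0 0 -0.001 0 0 0;0 0 -0.001 0 0 0'; python3 -m handwheel '0 0 0 0 0 0;0 0 0 0 0 0;0 0 0 0 0 0;0 0 0 0 0 0' 0.075;  python3 -m handwheel '0 0 -0.01 0 0 0;0 0 -0.03 0 0 0;0 0 -0.07 0 0 0;0 0 -0.11 0 0 0;0 0 -0.11 0 0 0;0 0 -0.11 0 0 0'
python3 - <<'E'
from h import *
snap('wrist','w3')
fit('w3',lambda h:(h[...,0]>20)&(h[...,0]<36)&(h[...,1]>120)&(h[...,2]>60),.065,(200,110,440,300))
go(.676,-.001,.16)
E
```

```text
time_s: 8.35
eef_pos: [0.4159, -0.2624, 0.0495]
ee_rot: [0.0, 0.988, 0.151, 0.0]
force: [-0.6, 0.3, 6.8]
finger_gap: 0.0586
finger_force: 27.7
time_s: 8.75
eef_pos: [0.4156, -0.2622, 0.0489]
ee_rot: [-0.0, 0.988, 0.151, -0.0]
force: [-0.8, -0.5, -0.2]
finger_gap: 0.0749
finger_force: 0.0
time_s: 9.35
eef_pos: [0.4163, -0.2627, 0.1608]
ee_rot: [0.001, 0.988, 0.151, 0.001]
force: [1.1, -0.5, -0.2]
finger_gap: 0.0752
finger_force: 0.0
blob [ 285  163   67   66 3470] circle 0.4162 -0.2612 r 0.0277 mid [ 0.4162 -0.2614] half [0.0276 0.0272]
delta tool [ 0.3268 -0.1711 -0.0005] at [ 0.4154 -0.262   0.1594] t 9.4
```

Yellow sits at (0.416,-0.261), within 1 mm of the axis. Back to the stack for black.

```bash
python3 -m handwheel '0.327 -0.171 0 0 0 0;0.327 -0.171 0 0 0 0;0.327 -0.171 0 0 0 0;0.327 -0.171 0 0 0 0;0.327 -0.171 0 0 0 0;0.327 -0.171 0 0 0 0;0.327 -0.171 0 0 0 0;0.327 -0.171 0 0 0 0;0.327 -0.171 0 0 0 0;0.327 -0.171 0 0 0 0;0.327 -0.171 0 0 0 0;0.327 -0.171 0 0 0 0'
python3 - <<'E'
from h import *
snap('wrist','w4')
a,b=fit('w4',lambda h:(h[...,2]<55),.048,(240,118,395,230))
fit('w4',lambda h:(h[...,0]>75)&(h[...,0]<105)&(h[...,1]>120),.033,(240,118,395,230))
fit('w4',lambda h:((h[...,0]<8)|(h[...,0]>172))&(h[...,1]>120),.018,(240,118,395,230))
go(a,b,.036)
E
```

```text
time_s: 10.6
eef_pos: [0.6752, -0.0025, 0.1587]
ee_rot: [-0.0, 0.989, 0.151, -0.001]
force: [-1.0, -1.4, 0.1]
finger_gap: 0.075
finger_force: 0.0
blob [ 286  146   63   64 3159] circle 0.6856 0.0039 r 0.0277 mid [0.6855 0.0037] half [0.0276 0.0268]
blob [279 184  51  37 611] circle 0.6616 0.0083 r 0.0261 mid [0.6544 0.0083] half [0.0142 0.0252]
blob [331 175  26  42 428] circle 0.67 -0.0253 r 0.0228 mid [ 0.67   -0.0302] half [0.0225 0.0087]
delta tool [ 0.0116 -0.0031  0.1231] at [ 0.6755 -0.0025  0.1591] t 10.65
```

```bash
python3 -m handwheel '0.0115 -0.003 0.04 0 0 0;0.0115 -0.003 0.07 0 0 0;0.0115 -0.003 0.1 0 0 0;0.0115 -0.003 0.115 0 0 0;0.0115 -0.003 0.122 0 0 0;0.0115 -0.003 0.122 0 0 0;0.0115 -0.003 0.122 0 0 0;0.0115 -0.003 0.122 0 0 0' 0.075; python3 -c "
from h import *
go(.6856,.0039,.036)"
```

```text
time_s: 11.45
eef_pos: [0.688, 0.0049, 0.039]
ee_rot: [0.0, 0.988, 0.151, 0.002]
force: [0.8, -0.1, -0.1]
finger_gap: 0.0751
finger_force: 0.0
delta tool [-0.0026  0.0002  0.003 ] at [0.688  0.0049 0.039 ] t 11.45
```

```bash
python3 -m handwheel '-0.001 0 0.001 0 0 0;-0.001 0 0.001 0 0 0;-0.001 0 0.001 0 0 0'; python3 -c "
from h import *
go(.6856,.0039,.036)"
```

```text
time_s: 11.75
eef_pos: [0.6857, 0.0048, 0.0366]
ee_rot: [0.0, 0.988, 0.151, 0.0]
force: [0.3, -0.7, 0.0]
finger_gap: 0.0749
finger_force: 0.0
delta tool [-0.0004  0.0008  0.0006] at [0.6857 0.0048 0.0366] t 11.75
```

```bash
python3 -m handwheel '0 0.001 0 0 0 0;0 0.001 0 0 0 0;0 0.001 0 0 0 0;0 0.001 0 0 0 0;0 0.001 0 0 0 0' 0.05 25; python3 -m handwheel '0 0 -0.003 0 0 0;0 0 -0.01 0 0 0;0 0 -0.03 0 0 0;0 0 -0.06 0 0 0;0 0 -0.1 0 0 0;0 0 -0.12 0 0 0;0 0 -0.12 0 0 0;0 0 -0.12 0 0 0';python3 - <<'E'
from h import *
s=snap('wrist','w5');im=cv2.convertScaleAbs(cv2.imread('pics/w5.png'),alpha=1.5)
cv2.imwrite('pics/w5b.png',im)
go(.397,.270,.16)
z=get_obs()['eef_pos'][2]-.0366+.048
fit('w5',lambda h:(h[...,2]<60),z,(259,195,381,318))
E
```

```text
time_s: 12.25
eef_pos: [0.6861, 0.0038, 0.0366]
ee_rot: [0.0, 0.988, 0.151, 0.0]
force: [-1.8, 0.4, 4.1]
finger_gap: 0.0586
finger_force: 26.8
time_s: 13.05
eef_pos: [0.6858, 0.0038, 0.1563]
ee_rot: [0.0, 0.988, 0.151, 0.0]
force: [-1.2, -0.3, -1.5]
finger_gap: 0.0586
finger_force: 27.0
delta tool [-0.1952 -0.3401 -0.0044] at [0.685  0.0038 0.155 ] t 13.1
blob [ 262  202  115  107 9672] circle 0.6846 0.0046 r 0.0282 mid [0.6847 0.0043] half [0.0281 0.0275]
```

View pics/w5b.png

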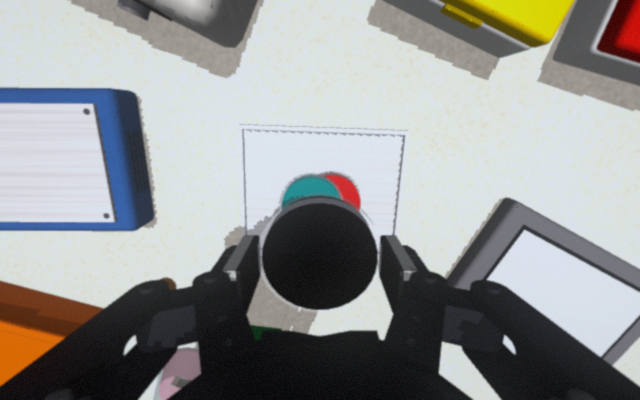

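Black is held level at (320,255); teal (313,190) and red (348,190) remain on the carrier. Carry black to the pan.

```bash
python3 -m handwheel '-0.01 -0.018 -0.004 0 0 0;-0.027 -0.047 -0.004 0 0 0;-0.047 -0.082 -0.004 0 0 0;-0.067 -0.117 -0.004 0 0 0;-0.087 -0.152 -0.004 0 0 0;-0.107 -0.187 -0.004 0 0 0;-0.127 -0.222 -0.004 0 0 0;-0.147 -0.257 -0.004 0 0 0;-0.167 -0.292 -0.004 0 0 0;-0.183 -0.32 -0.004 0 0 0;-0.195 -0.34 -0.004 0 0 0;-0.195 -0.34 -0.004 0 0 0'; python3 -m handwheel '0 0 0.01 0 0 0;0 0 0.03 0 0 0;0 0 0.06 0 0 0;0 0 0.09 0 0 0;0 0 0.115 0 0 0;0 0 0.13 0 0 0;0 0 0.14 0 0 0;0 0 0.145 0 0 0;0 0 0.147 0 0 0;0 0 0.147 0 0 0;0 0 0.147 0 0 0'; python3 -c "
from h import *
go(.397,.270,.0076)"
```

```text
time_s: 14.3
eef_pos: [0.3943, 0.2704, 0.1583]
ee_rot: [0.001, 0.988, 0.153, -0.003]
force: [0.8, -1.7, -0.5]
finger_gap: 0.0585
finger_force: 27.0
time_s: 15.4
eef_pos: [0.3988, 0.2701, 0.0138]
ee_rot: [-0.0, 0.988, 0.151, 0.001]
force: [-0.2, -0.3, -0.5]
finger_gap: 0.0585
finger_force: 27.0
delta tool [-0.0018 -0.0004  0.0061] at [0.3988 0.2701 0.0138] t 15.4
```

```bash
python3 -m handwheel '0 0 0.002 0 0 0;0 0 0.004 0 0 0;0 0 0.004 0 0 0;0 0 0.004 0 0 0'; python3 -m handwheel '0 0 0.001 0 0 0;0 0 0.001 0 0 0;0 0 0.001 0 0 0'; python3 -m handwheel '0 0 0.001 0 0 0;0 0 0.001 0 0 0;0 0 0.001 0 0 0'
```

```text
time_s: 15.8
eef_pos: [0.3981, 0.27, 0.0092]
ee_rot: [-0.0, 0.988, 0.151, 0.0]
force: [0.5, -0.7, -0.0]
finger_gap: 0.0582
finger_force: 27.0
time_s: 16.1
eef_pos: [0.3981, 0.2699, 0.0081]
ee_rot: [0.0, 0.988, 0.151, -0.0]
force: [0.1, 0.2, -1.1]
finger_gap: 0.0584
finger_force: 27.0
time_s: 16.4
eef_pos: [0.3983, 0.27, 0.0076]
ee_rot: [-0.0, 0.988, 0.151, 0.0]
force: [-1.0, -0.4, 5.7]
finger_gap: 0.0584
finger_force: 27.5
```

Contact at 0.0076, as predicted. Release, rise and return to the stack.

```bash
python3 -m handwheel '0 0 0 0 0 0;0 0 0 0 0 0;0 0 0 0 0 0;0 0 0 0 0 0' 0.075;  python3 -m handwheel '0 0 -0.01 0 0 0;0 0 -0.03 0 0 0;0 0 -0.07 0 0 0;0 0 -0.11 0 0 0;0 0 -0.15 0 0 0;0 0 -0.15 0 0 0;0 0 -0.15 0 0 0'
python3 - <<'E'
from h import *
snap('wrist','w6')
fit('w6',lambda h:(h[...,2]<45),.019,(240,110,400,240))
go(.668,.004,.145)
E
```

```text
time_s: 16.8
eef_pos: [0.3982, 0.2699, 0.007]
ee_rot: [0.0, 0.988, 0.151, -0.0]
force: [-0.9, 0.8, -0.6]
finger_gap: 0.0747
finger_force: 0.0
time_s: 17.5
eef_pos: [0.3987, 0.2702, 0.1588]
ee_rot: [-0.001, 0.988, 0.151, 0.002]
force: [-0.5, -1.2, -0.6]
finger_gap: 0.0744
finger_force: 0.0
blob [ 293  158   54   55 2362] circle 0.3976 0.271 r 0.0268 mid [0.3977 0.2708] half [0.0266 0.026 ]
delta tool [0.1784 0.3343 0.0124] at [0.3977 0.2697 0.1574] t 17.55
```

```bash
python3 -m handwheel '0.178 0.334 0 0 0 0;0.178 0.334 0 0 0 0;0.178 0.334 0 0 0 0;0.178 0.334 0 0 0 0;0.178 0.334 0 0 0 0;0.178 0.334 0 0 0 0;0.178 0.334 0 0 0 0;0.178 0.334 0 0 0 0;0.178 0.334 0 0 0 0;0.178 0.334 0 0 0 0;0.178 0.334 0 0 0 0;0.178 0.334 0 0 0 0'
python3 - <<'E'
from h import *
snap('wrist','w7')
a,b=fit('w7',lambda h:(h[...,0]>75)&(h[...,0]<105)&(h[...,1]>120),.033,(240,110,400,240))
fit('w7',lambda h:((h[...,0]<8)|(h[...,0]>172))&(h[...,1]>120),.018,(240,110,400,240))
go(a,b,.0215)
E
```

```text
time_s: 18.75
eef_pos: [0.6665, 0.0056, 0.1565]
ee_rot: [-0.0, 0.988, 0.152, -0.001]
force: [-0.1, 0.8, -0.7]
finger_gap: 0.0749
finger_force: 0.0
blob [ 290  157   60   59 2775] circle 0.6675 0.0069 r 0.0274 mid [0.6674 0.0067] half [0.0272 0.0267]
blob [336 156  33  56 880] circle 0.6725 -0.0125 r 0.0273 mid [ 0.6734 -0.0194] half [0.0259 0.0195]
delta tool [ 0.0012 -0.0009  0.1354] at [0.6668 0.0056 0.1569] t 18.8
```

```bash
python3 -m handwheel '0.001 -0.001 0.04 0 0 0;0.001 -0.001 0.08 0 0 0;0.001 -0.001 0.11 0 0 0;0.001 -0.001 0.125 0 0 0;0.001 -0.001 0.132 0 0 0;0.001 -0.001 0.134 0 0 0;0.001 -0.001 0.134 0 0 0;0.001 -0.001 0.134 0 0 0;0.001 -0.001 0.134 0 0 0;0.001 -0.001 0.134 0 0 0' 0.075; python3 -c "
from h import *
go(.6675,.0069,.0215)"
```

```text
time_s: 19.8
eef_pos: [0.6692, 0.0056, 0.0242]
ee_rot: [0.0, 0.988, 0.151, 0.001]
force: [0.8, -0.4, 0.1]
finger_gap: 0.0749
finger_force: 0.0
delta tool [-0.0012 -0.0018  0.0027] at [0.6692 0.0056 0.0242] t 19.8
```

```bash
python3 -m handwheel '-0.001 -0.0015 0.001 0 0 0;-0.001 -0.0015 0.001 0 0 0;-0.001 -0.0015 0.001 0 0 0'; python3 -m handwheel '0 0 0 0 0 0;0 0 0 0 0 0;0 0 0 0 0 0;0 0 0 0 0 0;0 0 0 0 0 0' 0.05 25; python3 -m handwheel '0 0 -0.003 0 0 0;0 0 -0.01 0 0 0;0 0 -0.03 0 0 0;0 0 -0.06 0 0 0;0 0 -0.1 0 0 0;0 0 -0.13 0 0 0;0 0 -0.13 0 0 0;0 0 -0.13 0 0 0';python3 - <<'E'
from h import *
s=snap('wrist','w8');im=cv2.convertScaleAbs(cv2.imread('pics/w8.png'),alpha=1.5)
cv2.imwrite('pics/w8b.png',im)
z=get_obs()['eef_pos'][2]-.022+.033
fit('w8',lambda h:(h[...,0]>75)&(h[...,0]<105)&(h[...,1]>100),z,(250,190,390,325))
go(.631,.244,.15)
E
```

```text
time_s: 20.1
eef_pos: [0.667, 0.0069, 0.0221]
ee_rot: [-0.0, 0.988, 0.151, -0.0]
force: [0.2, -0.2, -0.1]
finger_gap: 0.0751
finger_force: 0.0
time_s: 20.6
eef_pos: [0.6672, 0.0068, 0.0225]
ee_rot: [0.0, 0.988, 0.151, 0.0]
force: [-0.6, -0.6, 4.8]
finger_gap: 0.0581
finger_force: 26.7
time_s: 21.4
eef_pos: [0.6677, 0.0068, 0.1533]
ee_rot: [0.0, 0.988, 0.151, 0.001]
force: [-0.7, 0.1, -1.1]
finger_gap: 0.0585
finger_force: 27.0
blob [ 262  201  115  106 9520] circle 0.667 0.0078 r 0.0279 mid [0.6671 0.0076] half [0.0278 0.0275]
delta tool [ 0.037  -0.237   0.0018] at [0.6666 0.0068 0.1518] t 21.45
```

View pics/w8b.png

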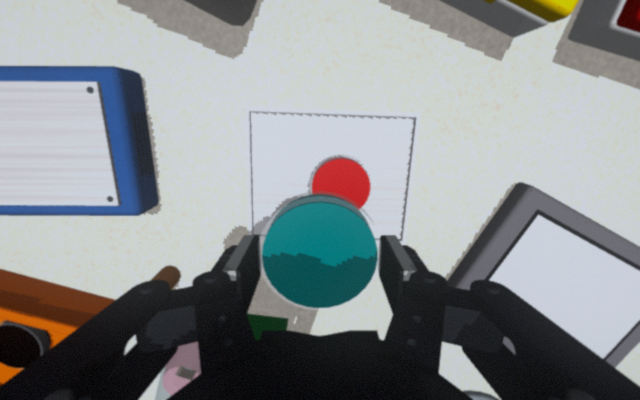

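Teal is held level at (320,252), red alone at (341,185), black flat in the pan at lower left. I'll cross-check the cold-plate centre from the four screw dots, symmetric about it.

```bash
python3 - <<'E'
from h import *
s=load('top0')
print(np.mean([at(s,160+u/3,130+v/3,.045) for u,v in ((147,68),(294,28),(322,132),(173,173))],0))
s=load('w8')
q=np.array([at(s,u,v,.045) for u,v in ((90,90),(110,199))]);print(q, q.mean(0))
E
python3 -m handwheel '0.004 -0.025 0 0 0 0;0.009 -0.06 0 0 0 0;0.016 -0.1 0 0 0 0;0.022 -0.14 0 0 0 0;0.028 -0.18 0 0 0 0;0.033 -0.215 0 0 0 0;0.037 -0.237 0 0 0 0;0.037 -0.237 0 0 0 0;0.037 -0.237 0 0 0 0;0.037 -0.237 0 0 0 0'
python3 -c "
from h import *
go(.631,.244,.048)"
```

```text
[0.63492038 0.24572692 0.045     ]
[[0.693417   0.20320642 0.045     ]
 [0.60896617 0.17712083 0.045     ]] [0.65119158 0.19016362 0.045     ]
time_s: 22.45
eef_pos: [0.6311, 0.2428, 0.1509]
ee_rot: [0.0, 0.989, 0.151, -0.001]
force: [0.6, -0.7, -0.1]
finger_gap: 0.0582
finger_force: 27.0
delta tool [ 0.0005 -0.0012  0.1029] at [0.6311 0.2428 0.1509] t 22.45
```

```bash
python3 -m handwheel '0.004 -0.001 0.02 0 0 0;0.004 -0.001 0.05 0 0 0;0.004 -0.001 0.075 0 0 0;0.004 -0.001 0.088 0 0 0;0.004 -0.001 0.095 0 0 0;0.004 -0.001 0.098 0 0 0;0.004 -0.001 0.098 0 0 0;0.004 -0.001 0.098 0 0 0;0.004 -0.001 0.098 0 0 0'; python3 -c "
from h import *
go(.634,.245,.049)"
```

```text
time_s: 23.35
eef_pos: [0.6359, 0.2465, 0.0554]
ee_rot: [-0.0, 0.988, 0.151, 0.001]
force: [-0.5, 0.9, -0.6]
finger_gap: 0.0583
finger_force: 27.0
delta tool [-0.0023  0.0009  0.0064] at [0.6359 0.2465 0.0554] t 23.35
```

```bash
python3 -m handwheel '-0.001 0.001 0.002 0 0 0;-0.001 0.001 0.004 0 0 0;-0.001 0.001 0.004 0 0 0;-0.001 0.001 0.004 0 0 0'; python3 -m handwheel '0 0 0.001 0 0 0;0 0 0.001 0 0 0;0 0 0.001 0 0 0'; python3 -m handwheel '0 0 0.001 0 0 0;0 0 0.001 0 0 0;0 0 0.001 0 0 0'
```

```text
time_s: 23.75
eef_pos: [0.6343, 0.2449, 0.05]
ee_rot: [0.0, 0.988, 0.151, -0.0]
force: [-0.0, 0.5, -1.0]
finger_gap: 0.0585
finger_force: 27.0
time_s: 24.05
eef_pos: [0.6346, 0.245, 0.0495]
ee_rot: [-0.0, 0.988, 0.151, 0.0]
force: [-1.6, 0.7, 2.5]
finger_gap: 0.0583
finger_force: 27.3
time_s: 24.35
eef_pos: [0.6346, 0.245, 0.0494]
ee_rot: [-0.0, 0.988, 0.151, 0.0]
force: [-1.7, -0.6, 8.3]
finger_gap: 0.0581
finger_force: 27.8
```

```bash
python3 -m handwheel '0 0 -0.001 0 0 0;0 0 -0.001 0 0 0'; python3 -m handwheel '0 0 0 0 0 0;0 0 0 0 0 0;0 0 0 0 0 0;0 0 0 0 0 0' 0.075;  python3 -m handwheel '0 0 -0.01 0 0 0;0 0 -0.03 0 0 0;0 0 -0.07 0 0 0;0 0 -0.11 0 0 0;0 0 -0.11 0 0 0;0 0 -0.11 0 0 0'
python3 - <<'E'
from h import *
snap('wrist','w9')
fit('w9',lambda h:(h[...,0]>75)&(h[...,0]<98)&(h[...,1]>120),.060,(240,110,400,260))
go(.672,-.012,.16)
E
```

```text
time_s: 24.55
eef_pos: [0.6346, 0.245, 0.0495]
ee_rot: [-0.0, 0.988, 0.151, 0.0]
force: [-1.0, -0.9, 3.0]
finger_gap: 0.0588
finger_force: 27.4
time_s: 24.95
eef_pos: [0.6344, 0.2449, 0.0488]
ee_rot: [0.0, 0.988, 0.151, -0.0]
force: [0.4, 0.1, -0.7]
finger_gap: 0.0752
finger_force: 0.0
time_s: 25.55
eef_pos: [0.6355, 0.2452, 0.1616]
ee_rot: [-0.0, 0.988, 0.151, 0.002]
force: [-0.0, 0.0, 0.3]
finger_gap: 0.0749
finger_force: 0.0
blob [ 288  164   64   64 3238] circle 0.6346 0.246 r 0.0275 mid [0.6347 0.246 ] half [0.0273 0.0269]
delta tool [-0.0408  0.2564 -0.0003] at [0.6342 0.2449 0.1597] t 25.6
```

Teal is at (0.635,0.246). Now red.

```bash
python3 -m handwheel '-0.041 0.256 0 0 0 0;-0.041 0.256 0 0 0 0;-0.041 0.256 0 0 0 0;-0.041 0.256 0 0 0 0;-0.041 0.256 0 0 0 0;-0.041 0.256 0 0 0 0;-0.041 0.256 0 0 0 0;-0.041 0.256 0 0 0 0;-0.041 0.256 0 0 0 0'
python3 - <<'E'
from h import *
snap('wrist','w10')
a,b=fit('w10',lambda h:((h[...,0]<8)|(h[...,0]>172))&(h[...,1]>120),.018,(240,110,400,240))
go(a,b,.0075)
E
```

```text
time_s: 26.5
eef_pos: [0.6712, -0.0097, 0.1584]
ee_rot: [-0.001, 0.988, 0.152, -0.001]
force: [0.4, -0.4, -0.2]
finger_gap: 0.0752
finger_force: 0.0
blob [ 295  156   57   56 2511] circle 0.672 -0.0117 r 0.0276 mid [ 0.6721 -0.0119] half [0.0274 0.0269]
delta tool [1.000e-04 2.400e-03 1.512e-01] at [ 0.6714 -0.0096  0.1587] t 26.55
```

```bash
python3 -m handwheel '0 0.002 0.04 0 0 0;0 0.002 0.08 0 0 0;0 0.002 0.11 0 0 0;0 0.002 0.13 0 0 0;0 0.002 0.142 0 0 0;0 0.002 0.148 0 0 0;0 0.002 0.149 0 0 0;0 0.002 0.149 0 0 0;0 0.002 0.149 0 0 0;0 0.002 0.149 0 0 0' 0.075; python3 -c "
from h import *
go(.672,-.0117,.0075)"
```

```text
time_s: 27.55
eef_pos: [0.6733, -0.0136, 0.0114]
ee_rot: [0.0, 0.988, 0.151, 0.001]
force: [1.0, 0.7, 0.7]
finger_gap: 0.0749
finger_force: 0.0
delta tool [-0.0007 -0.0022  0.0039] at [ 0.6733 -0.0136  0.0114] t 27.55
```

```bash
python3 -m handwheel '-0.0005 -0.002 0.002 0 0 0;-0.0005 -0.002 0.002 0 0 0;-0.0005 -0.002 0.002 0 0 0'; python3 -m handwheel '0 0 0 0 0 0;0 0 0 0 0 0;0 0 0 0 0 0;0 0 0 0 0 0;0 0 0 0 0 0' 0.05 25; python3 -m handwheel '0 0 -0.003 0 0 0;0 0 -0.01 0 0 0;0 0 -0.03 0 0 0;0 0 -0.06 0 0 0;0 0 -0.1 0 0 0;0 0 -0.13 0 0 0;0 0 -0.13 0 0 0;0 0 -0.13 0 0 0';python3 - <<'E'
from h import *
s=snap('wrist','w11')
z=get_obs()['eef_pos'][2]-.0075+.018
fit('w11',lambda h:((h[...,0]<8)|(h[...,0]>172))&(h[...,1]>100),z,(250,190,390,325))
go(.6305,-.266,.14)
E
```

```text
time_s: 27.85
eef_pos: [0.6713, -0.0117, 0.0082]
ee_rot: [-0.0, 0.988, 0.151, -0.0]
force: [-0.2, -0.3, 0.0]
finger_gap: 0.0747
finger_force: 0.0
time_s: 28.35
eef_pos: [0.6715, -0.0118, 0.0085]
ee_rot: [0.0, 0.988, 0.151, 0.0]
force: [-2.3, 1.2, 6.3]
finger_gap: 0.0585
finger_force: 26.5
time_s: 29.15
eef_pos: [0.672, -0.0118, 0.1393]
ee_rot: [0.0, 0.988, 0.151, 0.001]
force: [-0.6, -0.2, -0.9]
finger_gap: 0.0584
finger_force: 27.0
blob [ 262  200  114  105 9475] circle 0.672 -0.0107 r 0.0279 mid [ 0.672  -0.0107] half [0.0278 0.0274]
delta tool [-0.1146  0.2306 -0.0022] at [ 0.6708 -0.0117  0.1378] t 29.2
```

```bash
python3 -m handwheel '-0.011 0.023 -0.002 0 0 0;-0.028 0.056 -0.002 0 0 0;-0.046 0.092 -0.002 0 0 0;-0.064 0.128 -0.002 0 0 0;-0.082 0.164 -0.002 0 0 0;-0.098 0.196 -0.002 0 0 0;-0.11 0.22 -0.002 0 0 0;-0.115 0.232 -0.002 0 0 0;-0.115 0.232 -0.002 0 0 0;-0.115 0.232 -0.002 0 0 0'; python3 -m handwheel '0 0 0.02 0 0 0;0 0 0.05 0 0 0;0 0 0.075 0 0 0;0 0 0.09 0 0 0;0 0 0.1 0 0 0;0 0 0.104 0 0 0;0 0 0.104 0 0 0;0 0 0.104 0 0 0;0 0 0.104 0 0 0'; python3 -c "
from h import *
go(.63,-.267,.031)"
```

```text
time_s: 30.2
eef_pos: [0.6307, -0.2663, 0.139]
ee_rot: [-0.001, 0.988, 0.151, -0.001]
force: [0.7, 0.3, 0.0]
finger_gap: 0.0579
finger_force: 27.0
time_s: 31.1
eef_pos: [0.6319, -0.268, 0.0374]
ee_rot: [0.001, 0.988, 0.151, 0.001]
force: [-0.7, 0.3, -1.2]
finger_gap: 0.0581
finger_force: 27.0
delta tool [-0.0016 -0.0015  0.0064] at [ 0.6319 -0.268   0.0374] t 31.1
```

```bash
python3 -m handwheel '-0.001 -0.001 0.002 0 0 0;-0.001 -0.001 0.004 0 0 0;-0.001 -0.001 0.004 0 0 0;-0.001 -0.001 0.004 0 0 0'; python3 -m handwheel '0 0 0.001 0 0 0;0 0 0.001 0 0 0;0 0 0.001 0 0 0'; python3 -m handwheel '0 0 0.001 0 0 0;0 0 0.001 0 0 0;0 0 0.001 0 0 0'
```

```text
time_s: 31.5
eef_pos: [0.6297, -0.2669, 0.0321]
ee_rot: [-0.0, 0.988, 0.151, -0.0]
force: [0.2, 0.1, -0.4]
finger_gap: 0.0586
finger_force: 27.0
time_s: 31.8
eef_pos: [0.6298, -0.2669, 0.0311]
ee_rot: [-0.0, 0.988, 0.151, -0.0]
force: [0.1, -0.7, -0.2]
finger_gap: 0.0583
finger_force: 27.0
time_s: 32.1
eef_pos: [0.63, -0.2669, 0.0306]
ee_rot: [0.0, 0.988, 0.151, 0.0]
force: [-0.3, 0.2, 3.2]
finger_gap: 0.058
finger_force: 27.4
```

Contact. Release, rise, back the arm off toward free space and look at everything.

```bash
python3 -m handwheel '0 0 0 0 0 0;0 0 0 0 0 0;0 0 0 0 0 0;0 0 0 0 0 0' 0.075;  python3 -m handwheel '0 0 -0.01 0 0 0;0 0 -0.03 0 0 0;0 0 -0.07 0 0 0;0 0 -0.11 0 0 0;0 0 -0.16 0 0 0;0 0 -0.2 0 0 0;0 0 -0.2 0 0 0;0 0 -0.2 0 0 0'; python3 -m handwheel '-0.3 0.1 0 0 0 0;-0.3 0.1 0 0 0 0;-0.3 0.1 0 0 0 0;-0.3 0.1 0 0 0 0;-0.3 0.1 0 0 0 0;-0.3 0.1 0 0 0 0;-0.3 0.1 0 0 0 0;-0.3 0.1 0 0 0 0;-0.3 0.1 0 0 0 0;-0.3 0.1 0 0 0 0;-0.3 0.1 0 0 0 0;-0.3 0.1 0 0 0 0'
python3 - <<'E'
from h import *
a=snap('top','t9')['pixels'];snap('side','s9')
im=np.vstack([cv2.imread('pics/t9.png')[100:320,140:540],cv2.imread('pics/s9.png')[100:380,150:550]])
cv2.imwrite('pics/f.png',cv2.resize(cv2.convertScaleAbs(im,alpha=1.5),None,fx=1.2,fy=1.2))
fit('t9',lambda h:((h[...,0]<8)|(h[...,0]>172))&(h[...,1]>120),.040,(415,140,500,215))
E
```

```text
time_s: 32.5
eef_pos: [0.6298, -0.2668, 0.0299]
ee_rot: [-0.0, 0.988, 0.151, -0.0]
force: [0.3, 0.3, -0.2]
finger_gap: 0.0752
finger_force: 0.0
time_s: 33.3
eef_pos: [0.6305, -0.2672, 0.2327]
ee_rot: [0.001, 0.988, 0.151, 0.002]
force: [0.2, 0.1, -0.5]
finger_gap: 0.075
finger_force: 0.0
time_s: 34.5
eef_pos: [0.3746, -0.4512, 0.23]
ee_rot: [-0.0, 0.988, 0.152, 0.0]
force: [0.3, 0.4, -1.1]
finger_gap: 0.0748
finger_force: 0.0
blob [446 160  23  23 410] circle 0.6298 -0.2655 r 0.0273 mid [ 0.6302 -0.2654] half [0.0267 0.026 ]
```

View pics/f.png

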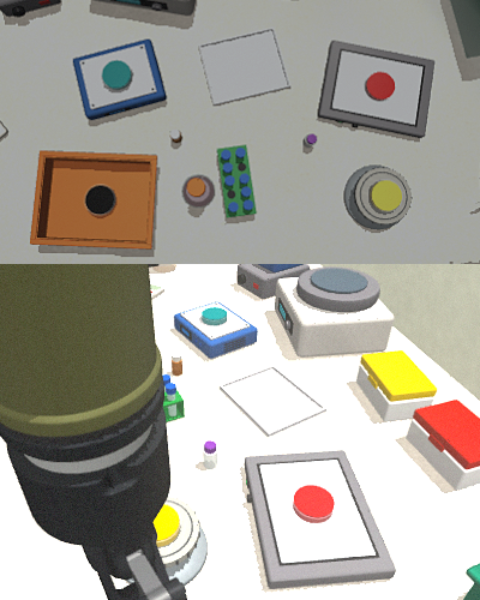

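The picture shows teal (117,75), red (380,86), yellow (386,195) and black (100,200) each flat and central at their stations, rack and flask unmoved, and the arm clear.

```bash
python3 -c "
from workcell import close_job
print(close_job())"
```

```text
the job is handed in; nothing more can be done
None
```

I set all four dishes down level and lid up at the centres of their stations, checked them in the camera images, and handed the job in after about 35 s of robot time, with the rack and flask unmoved.

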